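# Feed the top oak drawer front from its stack into the drilling jig

### The arm

A 7-joint arm with a two-finger parallel gripper is mounted at the origin on the work surface. World frame = base frame: x ahead of the robot, y to its left, z up, the work surface at z = 0. Lengths are in mm, angles in rad, forces in N, time in s.
With the tool pointing down it reaches from about 425 to 875 mm from the base axis. Payload 8.4 kg.
Tool frame: the origin (TCP) lies midway between the tips of the shut fingers; the grasp point (between the pads) lies 19 mm behind it; z points along the fingers, y is the line along which they close (so a half turn about z gives the same grasp; the last joint's range is limited). The gripper opens to 85 mm and grips with 20 to 120 N. Pads are 22 mm wide; open, the fingers measure 114 mm over their backs; the gripper's body (76 mm by 85 mm) begins 54 mm behind the grasp point. The pads swing forward as they close: fully open they stand 13 mm farther back than shut.
Start: joints at [-1.398, 0.333, 0.04, 1.465, -0.013, 1.343, -0.059], TCP at [174.505, 626.109, 231.308] pointing down, gripper open.
Joint ranges: [-2.58, 2.58], [-0.38, 2.09], [-1.3, 1.39], [0.25, 2.4], [-1.5, 4.64], [0.08, 2.09], [-2.65, 2.65]. Speed limits (rad/s): [2.22, 2.22, 2.79, 2.79, 3.14, 3.14, 3.14].

### API

Orientations are given as a unit quaternion [w, x, y, z].
In Python, from cell import bot gives the robot as it stands. Calls block until the motion is done:
- bot.goto(position, orientation): joint-space move of the TCP to a pose.
- bot.movel(position, rotation=None, v=150): straight line of the TCP; rotation=None keeps the orientation; v is the mean speed in mm/s.
- bot.movej(angles): joint-space move.
- bot.let_go() and bot.grab(): open the fingers fully, or close them until they stop; the grip force is fixed at half the most.
- bot.hold(seconds).
- bot.ik(position, orientation): joint angles nearest the present ones, or None.
- bot.state(): the state.
- bot.get_image(name): name is "scene" or "top" or "wrist"; returns a dict with "pixels" (384x512x3 uint8, red, green, blue), "fx", "fy", "cx", "cy" (pixels), "origin" and "rotation" of the camera in the world. Camera axes: x right, y down, z forward; pixel columns grow to the right and rows downward; lengths in mm; the calibration is good to about 2 mm. A picture is of the moment at which its call begins. There is no depth.
A pose or a line that the arm cannot do raises bot.MotionError and nothing moves.
- bot.close_job(): hands the job in; it is judged then, once.
The state is a dict: "clock": time; "joints": joint angles; "qvel": joint speeds; "joint_torque": joint torques, N m; "tool_pos": TCP position; "tcp_rot": TCP orientation; "wrist_force": force on the tool from outside, world axes, zero at the start; "moment": the same for the moment, N m; "finger_gap": opening from 0.0 (shut) to 1.0 (fully open); "finger_force": force on a finger pad.
Only numpy, scipy, OpenCV 4.12 (cv2) and the standard library are available. Lean on these libraries where they do the work, as an engineer would, in place of code of your own. Each camera call takes 0.05 s, during which the arm holds its last target. There are 200 camera calls.

### The job

Slide the top oak drawer front off its stack, straight across onto the bed of the drilling jig, without lifting it and without dragging the fronts beneath it along, and push it fully home into the corner, flush against both the fence and the end stop. Lean on it only as hard as sliding it needs (the wood bruises under more than about 40 newtons), leave the other fronts and everything else on the bench where they are, then let go.

Things in the scene. Friction and masses are not known exactly. Their poses are not given: they have to be found in the camera images.
- oak_panel (a point): the top oak drawer front: mid-brown wood, plain lacquered board 125 x 170 x 18 mm, 0.2 to 0.35 kg, too wide to grasp. The point is its centre; top face 9 mm above. x along the 125 mm side, y along the 170 mm side, z up. It lies on three like it. Friction on the next front and on the bed 0.24 to 0.36; fingertips pressed on its face grip better than that. The stack does not give.
- oak_1: the same top oak front as a solid: origin at the centre of its underside
- jig: the fixed drilling jig: grey bed, aluminium fence along its far (+x) side, steel end stop along its left (+y) side. The origin lies 63 mm below the bed (0 to 6 mm above the bench), under the centre of a front that is home: then the front's centre is at x = 0, y = 0, z = 72 mm of this frame, its axes along the jig's. Knobs and a folded bar behind the fence reach 97 mm above the origin.
- fence_face (a point): point on the fence's face (62.5 mm along the jig's x from its origin), at bed height; the face is the plane square to the jig's x. The fence stands 28 mm above the bed and runs the bed's length. The bed ends 146.5 mm before it, open on that near (-x) side.
- stop_face (a point): point on the end stop's face (85 mm along the jig's y from its origin), at bed height; the face is the plane square to the jig's y. The stop stands 28 mm above the bed and runs from the fence 108 mm along. The bed ends 191 mm before it, open on that right (-y) side.
- oak_tray: the fixed plywood tray of the oak stack, turned like the jig; origin under the stack; top front's centre 75 mm above it, its underside 2 to 4 mm above the bed. It stands at the jig's right (-y) side, 200 mm from home, or its near (-x) side, 156 mm from home, and 10 to 16 mm back from the fence or stop. Upright sides at -x and -y, 7 mm off the stack, 4 mm above it; +x and +y open. Fronts up to 0.03 rad askew.
- walnut_tray: the same tray at the other open side of the jig, with the stack of walnut fronts; origin under the middle of its stack
- oak_2: oak front directly below the top one, same size; origin at the centre of its underside; must stay (within 6 mm)
- oak_3: oak front third from the top, same size; origin at the centre of its underside; must stay (within 6 mm)
- oak_4: oak front the bottom one, same size; origin at the centre of its underside; must stay (within 6 mm)
- walnut_1: walnut front (dark wood), the top one of its stack, same size; origin at the centre of its underside; must stay (within 6 mm)
- walnut_2: walnut front (dark wood), the second of its stack, same size; origin at the centre of its underside; must stay (within 6 mm)
- walnut_3: walnut front (dark wood), the third of its stack, same size; origin at the centre of its underside; must stay (within 6 mm)
- walnut_4: walnut front (dark wood), the bottom one of its stack, same size; origin at the centre of its underside; must stay (within 6 mm)
- tape_measure: bystander: yellow tape measure, 62 x 36 x 60 mm, left of the trays; origin under its centre
- sanding_block: bystander: cork sanding block, 110 x 62 x 32 mm, at the right; origin under its centre
- glue_bottle: bystander: white glue bottle, 64 mm across, 190 mm high, at the left; origin under its centre
- mallet: bystander: rubber mallet lying at the left, 285 mm long, head 60 mm across; origin under its handle
- offcut: bystander: pale wood offcut, 140 x 60 x 22 mm, at the near right; origin under its centre
There are look-alikes about, which are no part of the job. What is shaped like the oak_1 but green is not meant.

How it is judged (in metres and radians):
On the way:
1. the top oak front has been slid more than half-way from the stack onto the jig, not yet home (horizontal distance between oak_panel and jig below 0.07 m and angle between oak_1's own z axis and vertical below 0.12 rad), for 0.05 s.
At the end, for the whole second after the job is handed in: The top oak front lies flat on the jig's bed (its centre 72 mm above the jig's origin, within 2 mm), its centre within 2 mm of the home place across both the fence and the stop, turned at most 0.015 rad from the jig, at rest and released (x of oak_panel in the frame of jig between -0.002 and 0.002 m and y of oak_panel in the frame of jig between -0.002 and 0.002 m and z of oak_panel in the frame of jig between 0.07 and 0.074 m and angle between the x axis of oak_panel and the x axis of jig, either way round below 0.015 rad and linear speed of oak_1 below 0.01 m/s and contact force between the fingers and oak_1 below 0.1 N); the robot touches nothing.
It fails at once if the top oak front pressed or pushed with more than 40 N by the robot (contact force between any of the fingers, the arm and oak_1 above 40 N).
It fails at once if the top oak front lifted (its centre more than 12 mm above where it lay) or tipped by more than 0.2 rad (z of oak_panel in the frame of jig above 0.088 m or angle between oak_1's own z axis and vertical above 0.2 rad).
It fails at once if one of the oak fronts beneath dragged more than 6 mm (distance of any of oak_2, oak_3, oak_4 from where it was at the start of the episode above 0.006 m).
It fails at once if one of the walnut fronts moved more than 6 mm (distance of any of walnut_1, walnut_2, walnut_3, walnut_4 from where it was at the start of the episode above 0.006 m).
It fails at once if another thing on the bench moved more than 15 mm (distance of any of tape_measure, sanding_block, glue_bottle, mallet, offcut from where it was at the start of the episode above 0.015 m).
It also fails if it takes over 67 s, if anything falls off the work surface, if the arm or the gripper's body presses on something with over 40 N, if the wrist force passes 120 N, or if a joint passes its speed limit or range.

## Working session

There is one attempt and no reset: what is moved stays moved. The work goes in short steps, each a Python script; the robot and the scene stay as the last script left them, time stands still between calls to the robot, and variables do not carry over. Pictures are saved under pics/ and viewed, at most 10 in all, crops included, and the job is handed in when it is done.

```bash
mkdir -p pics; ls; python3 - <<'E'
from cell import bot
import cv2,json
for n in("top","scene"):
    im=bot.get_image(n); cv2.imwrite(f"pics/{n}0.png",im["pixels"][:,:,::-1])
    print(n,{k:(v if not hasattr(v,'tolist') else v.tolist()) for k,v in im.items() if k!="pixels"})
print(bot.state())
E
```

```text
pics
top {'fx': 477.99481979930977, 'fy': 477.99481979930977, 'cx': 254.30054758563531, 'cy': 195.64909088903002, 'origin': [202.92294463480795, 33.36357805269477, 1539.1502014989223], 'rotation': [-0.06659124407409375, 0.7105889994340585, -0.6972491274530317, 0.06687700921807005]}
scene {'fx': 442.68506521013904, 'fy': 442.68506521013904, 'cx': 252.8476464141742, 'cy': 196.16238759083842, 'origin': [1601.667580518685, 524.1033687346684, 1085.0070990184793], 'rotation': [-0.23308400192016884, 0.5005317291198993, 0.7501030726678656, -0.3639851872911167]}
{'clock': 0.1, 'joints': array([-1.39822083,  0.33387223,  0.03989092,  1.46614953, -0.01339311,
        1.34328173, -0.05850324]), 'qvel': array([ 0.0011781 , -0.00027126,  0.00121914, -0.00263514,  0.00076622,
        0.0003355 ,  0.00185183]), 'joint_torque': array([ 5.65100097e-03, -6.60017395e+01,  1.37112826e+00, -4.06469214e+01,
        1.72409217e-02,  9.12899966e-03, -5.17606566e-06]), 'tool_pos': array([174.41815909, 625.75602842, 230.50606011]), 'tcp_rot': array([-4.30185820e-05,  1.35486491e-01,  9.90778930e-01, -7.21136961e-04]), 'wrist_force': array([-0.28450324, -0.69332117, -0.3679037 ]), 'moment': array([-0.05098628,  0.00916378, -0.01492148]), 'finger_force': 0.0, 'finger_gap': 0.9985336021952578}
```

View pics/top0.png

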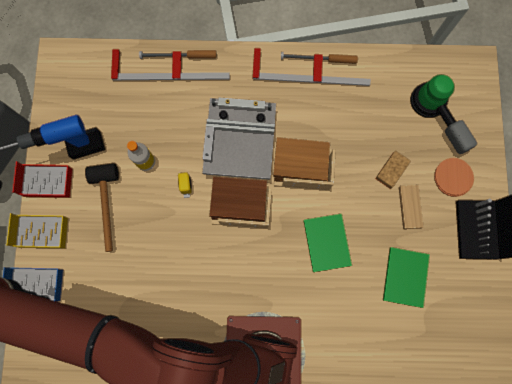

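View pics/scene0.png

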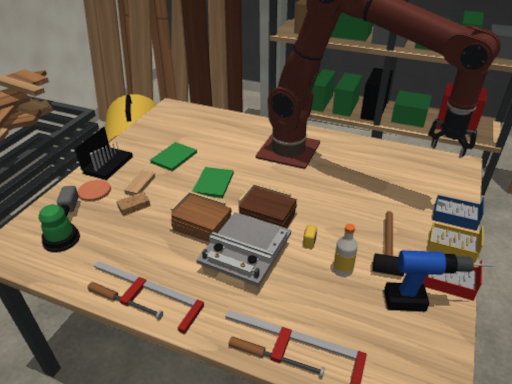

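Could be taken for it: the board stack at right of the jig, top (303,160), mid-brown; the dark stack at its near side (240,198), walnut; green boards (327,243) and (406,277), decoys. I choose (303,160) and check it in a crop.

```bash
python3 - <<'E'
import cv2
a=cv2.imread("pics/top0.png")[90:230,190:345]
cv2.imwrite("pics/crop0.png",cv2.resize(a,None,fx=5,fy=4.2857 if 0 else 5,interpolation=cv2.INTER_CUBIC)[:600])
E
cat > h.py <<'E'
import numpy as np
from scipy.spatial.transform import Rotation as R
from cell import bot
def rot(q): return R.from_quat(np.r_[q[1:],q[0]])
def ray(im,px,z):
    d=rot(im["rotation"]).apply([(px[0]-im["cx"])/im["fx"],(px[1]-im["cy"])/im["fy"],1.])
    o=np.array(im["origin"]); return o+d*(z-o[2])/d[2]
def proj(im,p):
    c=rot(im["rotation"]).inv().apply(np.atleast_2d(p)-np.array(im["origin"]))
    return np.c_[c[:,0]/c[:,2]*im["fx"]+im["cx"],c[:,1]/c[:,2]*im["fy"]+im["cy"]]
E
```

```text
(no output)
```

View pics/crop0.png

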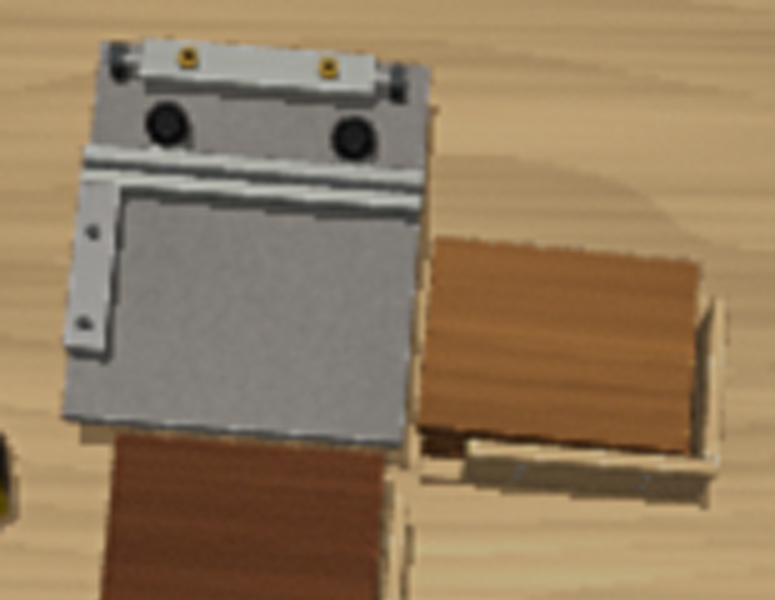

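Confirmed: the crop shows a mid-brown front with corners at crop (432,238), (700,262), (690,452), (417,428). The walnut stack is below and the bed is empty. I'll take a closer look with the wrist camera.

```bash
python3 - <<'E'
from h import *
import cv2
im=bot.get_image("top")
f=lambda c,z:ray(im,(c[0]/5+190-.4,c[1]/5+90-.4),z)
C=[f(c,86) for c in [(432,238),(700,262),(690,452),(417,428)]]
C=np.array(C);print(C.round(1)); c=C.mean(0);print(c)
ax=C[0]+C[3]-C[1]-C[2];print("yaw of y",np.arctan2(-ax[0],ax[1]))
print("bed corners",[f(p,65).round(1) for p in [(62,418),(400,443)]],"fence bottom/top edge",[f(p,93).round(1) for p in[(122,188),(420,208)]])
th=np.arctan2(-ax[0],ax[1])
y=np.array([-np.sin(th),np.cos(th),0]);
print(bot.state()["tcp_rot"])
p=np.array([c[0]-60,c[1]+95,330.])
for k in (0,np.pi):
    q=(R.from_euler('z',th+k)*R.from_euler('x',np.pi)).as_quat(); q=[q[3],*q[:3]]
    for z in (330,):
        j=bot.ik(p,q);print(k,j)
E
```

```text
[[ 670.8  -29.8   86. ]
 [ 658.3 -199.6   86. ]
 [ 534.9 -192.    86. ]
 [ 547.   -21.7   86. ]]
[ 602.77594475 -110.7895352    86.        ]
yaw of y -0.07225495890011446
bed corners [array([554.2, 202.4,  65. ]), array([542. , -11.9,  65. ])] fence bottom/top edge [array([697.8, 167.1,  93. ]), array([688.2, -21.7,  93. ])]
[-5.53729944e-05  1.35485415e-01  9.90779140e-01 -6.29265192e-04]
0 [-0.85770954  0.07939488  0.87018991  1.60104997 -0.06086854  1.48944564
 -1.62717393]
3.141592653589793 [-0.88973194  0.081416    0.9061588   1.60202334 -0.06427166  1.48945279
  1.51858624]
```

```bash
cat >> h.py <<'E'
def Q(th):
    q=(R.from_euler('z',th)*R.from_euler('x',np.pi)).as_quat(); return np.array([q[3],*q[:3]])
E
python3 - <<'E'
from h import *
import cv2
s=bot.state(); 
try: bot.movel(s["tool_pos"]+[0,0,130],v=250)
except bot.MotionError as e: print(e)
bot.goto([590,-10,400],Q(-.072))
bot.hold(.2)
im=bot.get_image("wrist"); print(im["origin"],im["rotation"],im["fx"],im["cx"],im["cy"])
cv2.imwrite("pics/w1.png",cv2.resize(im["pixels"][:,:,::-1],(800,600),interpolation=cv2.INTER_CUBIC))
s=bot.state();print(s["clock"],s["tool_pos"],s["tcp_rot"],s["wrist_force"],s["joints"])
E
```

```text
[655.21788731 -16.20182671 543.07569892] [-0.08978539 -0.67608232  0.72492953  0.09658393] 309.17003266995977 253.19723629903626 191.83113777978576
3.75 [590.03329636  -9.5870144  399.9092953 ] [ 3.07654370e-05  9.99365025e-01 -3.56305949e-02 -7.78976799e-05] [-0.33051751  0.23005853  1.12442878] [-0.78460097  0.2298466   0.9106717   1.35228506 -0.18139188  1.64570747
 -1.54265047]
```

View pics/w1.png

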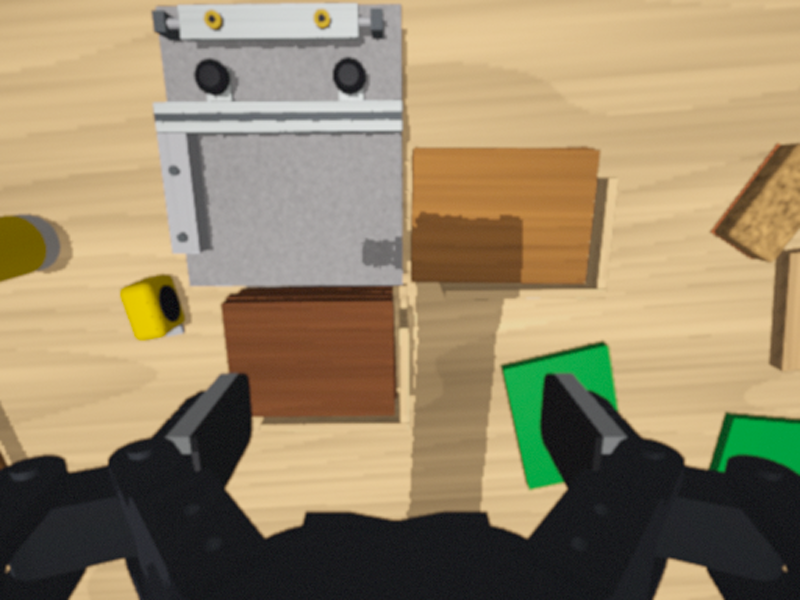

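The wrist picture shows the oak top with corners (413,148), (600,149), (594,284), (412,281). The bed's near edge is at row 286, its right edge at column about 403, the fence's front top edge at row 132, and the stop's inner edge at about column 190. I'll overlay a model to refine this.

```bash
python3 - <<'E'
from h import *
import cv2
im=bot.get_image("wrist"); k=1/1.5625
g=lambda p,z:ray(im,(p[0]*k-.18,p[1]*k-.18),z)
C=np.array([g(p,86) for p in [(413,148),(600,149),(596,285),(412,281)]]);print(C.round(1),C.mean(0).round(1))
print("edges",[np.linalg.norm(C[i]-C[i-1]).round(1) for i in range(4)])
a=g((188,286),65);b=g((405,284),65);print("near edge",a,b); th=np.arctan2(-(a-b)[0],(a-b)[1]);print("th",th)
ft=[g(p,93) for p in[(156,132),(402,132)]];print("fence",ft,np.arctan2(-(ft[0]-ft[1])[0],(ft[0]-ft[1])[1]))
Z=2
th=-.075;M=R.from_euler('z',th)
# right bottom corner of bed: jig (-84,-106)
o=np.array([b[0],b[1],Z])-M.apply([-84,-106,0]);print("origin",o)
px=im["pixels"][:,:,::-1].copy(); S=2.75;x0,y0=100,55
crop=cv2.resize(px[y0:200,x0:390],None,fx=S,fy=S,interpolation=cv2.INTER_CUBIC)
def line(pts,col):
    q=proj(im,pts); q=((q+.5-[x0,y0])*S-.5)
    cv2.polylines(crop,[np.round(q).astype(int)],False,col,1,cv2.LINE_AA)
J=lambda *p:[o+M.apply(v) for v in p]
line(J((-84,85+20,63),(-84,-106,63),(62.5,-106,63)),(0,0,255))
line(J((62.5,-106,91),(62.5,85,91),(-45.5,85,91)),(255,0,0))
line(J((62.5,-106,63),(62.5,85,63),(-45.5,85,63)),(255,255,0))
line(np.r_[C,C[:1]],(0,255,255))
cv2.imwrite("pics/ov.png",crop)
E
```

```text
[[ 672.6  -32.9   86. ]
 [ 659.9 -201.4   86. ]
 [ 533.2 -202.6   86. ]
 [ 549.7  -24.4   86. ]] [ 603.8 -115.3   86. ]
edges [np.float64(123.2), np.float64(169.0), np.float64(126.7), np.float64(178.9)]
near edge [555.57153651 202.89637605  65.        ] [542.22783337 -17.50909059  65.        ]
th -0.06046781081338393
fence [array([701.62487792, 192.77479986,  93.        ]), array([686.42859738, -23.76127221,  93.        ])] -0.0700641060978395
origin [633.93424307  81.89882872   2.        ]
```

View pics/ov.png

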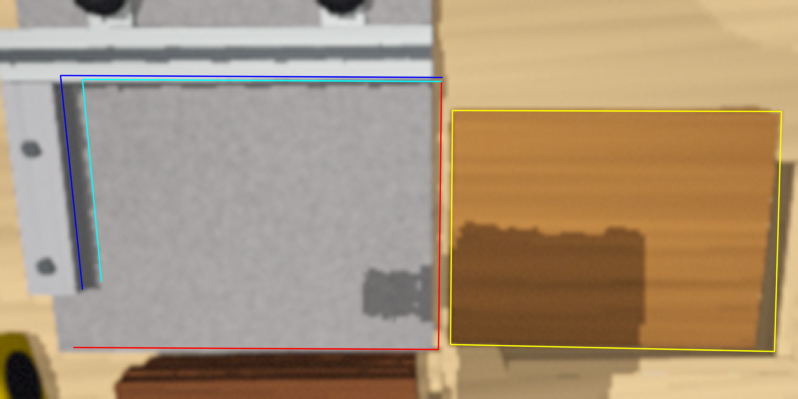

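```bash
python3 - <<'E'
from h import *
bot.grab()
bot.goto([603.3,-112.8,125],Q(-.074)); bot.hold(.3)
b=bot.state()["wrist_force"]; print(b,bot.state()["clock"])
bot.movel([603.3,-112.8,96],v=60)
z=96
while z>78:
    z-=.7; bot.movel([603.3,-112.8,z],v=25)
    s=bot.state(); f=s["wrist_force"]-b
    if abs(f[2])>1.5: print(round(z,1),s["tool_pos"].round(2),f.round(1),round(s["clock"],2))
    if f[2]>9: break
bot.hold(.3);s=bot.state();print(s["tool_pos"],s["wrist_force"]-b,s["clock"]); np.save("b.npy",b)
E
```

```text
[-0.19201087 -0.40403106  0.19794966] 6.0
84.8 [ 603.51 -112.86   85.52] [-2.1  1.1  8.5] 10.63
84.1 [ 603.79 -113.     85.5 ] [-3.8  1.3 13.9] 10.88
[ 603.77808497 -112.97023824   85.47014535] [-4.30243314  1.47766931 13.67406596] 11.1833
```

```bash
cat >> h.py <<'E'
TH=-.074
ex=np.array([np.cos(TH),np.sin(TH),0]); ey=np.array([-np.sin(TH),np.cos(TH),0])
def slide(p,dirs,step=8,v=60,F=12,fmax=25,b=None,stop=None,every=1):
    """p: commanded point (modified), dirs: total displacement; z force servo"""
    p=np.array(p,float); n=int(np.ceil(np.linalg.norm(dirs)/step)); d=np.array(dirs)/n
    f=F0=None
    for i in range(n):
        f=bot.state()["wrist_force"]-b
        p+=d; p[2]+=np.clip((f[2]-F)/10,-.8,.8)
        bot.movel(p,v=v)
        s=bot.state(); f=s["wrist_force"]-b
        if i%every==0: print(p.round(1),s["tool_pos"].round(1),f.round(1),round(s["clock"],1))
        if np.linalg.norm(f)>fmax or (stop and stop(f)): print("stop",f);break
    return p
E
python3 - <<'E'
from h import *
b=np.load("b.npy")
p=slide([603.3,-112.8,84.1],ey*24,step=6,b=b)
p=slide(p,ey*126+ex*4,b=b,every=2); np.save("p.npy",p)
E
```

```text
[ 603.7 -106.8   84.3] [ 604.7 -107.    85.5] [-1.5  1.   9.2] 11.4
[ 604.2 -100.8   84. ] [ 605.5 -101.4   85.5] [-0.4  0.  10.7] 11.7
[604.6 -94.8  83.9] [606.1 -95.5  85.5] [-1.2  0.3 11.4] 11.9
[605.1 -88.9  83.8] [606.6 -89.5  85.5] [-0.1 -1.8 11.2] 12.2
[605.9 -81.   83.7] [607.5 -81.6  85.5] [ 0.4 -0.1 12.5] 12.5
[607.6 -65.4  83.6] [609.3 -65.9  85.5] [ 0.2  0.6 12. ] 13.0
[609.2 -49.7  83.6] [611.  -50.2  85.5] [-0.1  0.1 12.2] 13.6
[610.9 -34.   83.7] [612.6 -34.4  85.5] [ 0.7  0.8 12.3] 14.2
[612.6 -18.4  83.7] [614.  -18.4  85.2] [ 0.3  1.8 10.6] 14.7
[614.2  -2.7  83.4] [615.7  -2.6  84.9] [ 0.8  0.3 10.2] 15.3
[615.9  13.   83. ] [617.5  13.   84.6] [-0.4  1.1 10.3] 15.9
[617.5  28.7  82.8] [619.2  28.7  84.4] [ 0.6  1.  10.9] 16.4
```

```bash
python3 - <<'E'
from h import *
import cv2
im=bot.get_image("top"); a=im["pixels"][90:230,190:345,::-1]; a=cv2.resize(a,None,fx=4,fy=4,interpolation=cv2.INTER_CUBIC)[:560,:400]
w=bot.get_image("wrist")["pixels"][:,:,::-1]; w=w[40:320,70:470]
cv2.imwrite("pics/m1.png",np.hstack([cv2.resize(w,(400,280)),cv2.resize(a,(400,560))[:280]]) if 0 else np.hstack([cv2.resize(a,(400,560)),cv2.copyMakeBorder(w,0,280,0,0,cv2.BORDER_CONSTANT)]))
E
```

```text
(no output)
```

View pics/m1.png

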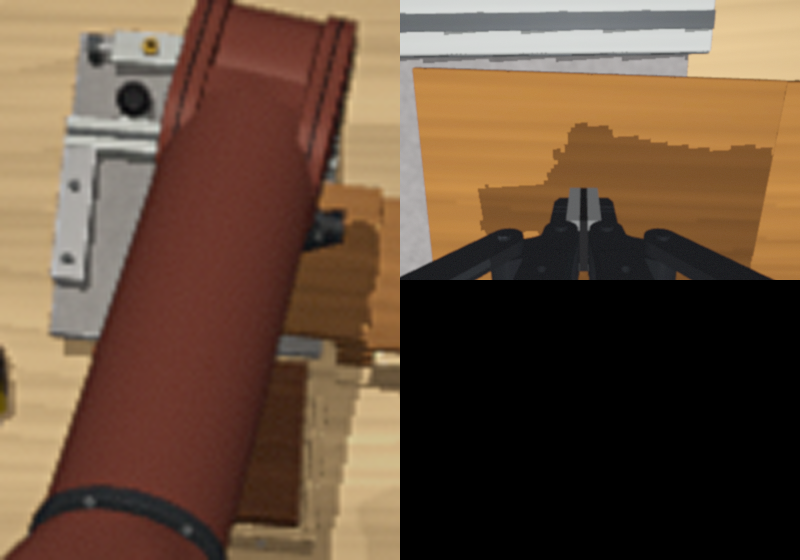

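The front rides along, now turned slightly with its leading end closer to the fence. I'll slide on until just short of the stop.

```bash
python3 - <<'E'
from h import *
import cv2
b=np.load("b.npy"); p=np.load("p.npy")
p=slide(p,ey*43,b=b,step=6,every=2,stop=lambda f:np.hypot(f[0],f[1])>9); np.save("p.npy",p)
p[2]+=35; bot.movel(p,v=100); p[2]+=150; bot.movel(p-ex*75,v=250); bot.hold(.2)
im=bot.get_image("wrist"); w=im["pixels"][:,:,::-1]
cv2.imwrite("pics/m2.png",cv2.resize(w,(800,600),interpolation=cv2.INTER_CUBIC)); np.save("im.npy",im,allow_pickle=True)
s=bot.state();print(s["tool_pos"],s["clock"],s["wrist_force"]-b)
E
```

```text
[618.8  41.9  82.5] [620.5  41.5  84.3] [-0.1 -0.1 10.7] 17.1
[619.6  52.6  82.4] [621.3  52.2  84.2] [ 0.3 -0.9 11.9] 17.6
[620.4  63.3  82.4] [622.  63.  84.] [ 1.2 -0.4 10.6] 18.1
[621.2  74.   81.6] [622.5  73.8  83. ] [ 0.5 -0.7 10.9] 18.6
[546.60615718  84.6134032  265.33357662] 20.3833 [0.82848129 0.0987432  0.3705872 ]
```

View pics/m2.png

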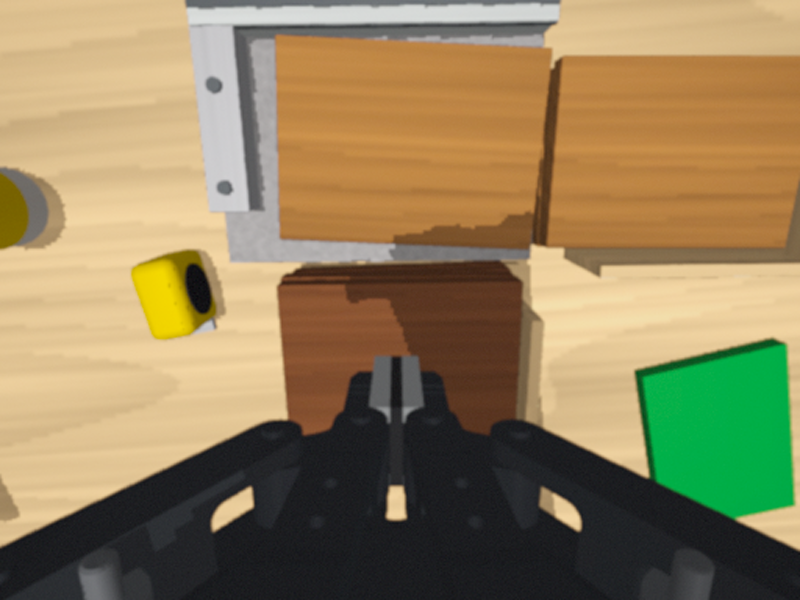

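The picture shows the front on the bed, corners (275,35), (552,48), (530,248), (280,240), still short of the stop and turned. Computing its offset next.

```bash
cat >> h.py <<'E'
JO=np.array([631.8,85.3,0])
def jig(p): d=np.asarray(p)-JO; return np.array([d@ex,d@ey])
def W(x,y,z): return JO+ex*x+ey*y+np.array([0,0,z])
E
python3 - <<'E'
from h import *
im=np.load("im.npy",allow_pickle=True).item(); k=1/1.5625
g=lambda p,z:ray(im,(p[0]*k-.18,p[1]*k-.18),z)
C=np.array([g(p,82) for p in [(275,35),(552,48),(530,248),(280,240)]])
J=np.array([jig(c) for c in C]);print(J.round(1),J.mean(0))
print("ang",(J[0]-J[1])[0]/170*-1,(J[0]-J[3])[1]/125)
print("bed near corners",jig(g((229,262),64)),jig(g((529,258),64)),"stop top inner",jig(g((234,26),92)),jig(g((249,210),92)),"fence top",jig(g((189,24),92)),jig(g((559,22),92)))
E
```

```text
[[  59.    64.3]
 [  52.  -104.9]
 [ -71.5 -100.5]
 [ -66.1   69.1]] [ -6.64382628 -18.01513664]
ang -0.04117900848630619 -0.038003263010185154
bed near corners [-84.63344375 111.21643133] [ -81.60001697 -105.42177275] stop top inner [61.3268675  85.85216935] [-45.26106185  85.48391052] fence top [ 62.3509146  112.14793453] [  63.64541349 -104.90875435]
```

```bash
cat >> h.py <<'E'
def press(x,y,z0=86.5,F=10):
    bot.movel(W(x,y,z0+25),v=250); bot.hold(.2); b=bot.state()["wrist_force"]
    bot.movel(W(x,y,z0),v=80); z=z0; f=[0,0,0]
    while z>78 and f[2]<F:
        z-=.7; bot.movel(W(x,y,z),v=40); f=bot.state()["wrist_force"]-b
    print("press",z,f.round(1),bot.state()["clock"]); return W(x,y,z),b
def up(p): p=p+[0,0,30]; bot.movel(p,v=150); return p
E
python3 - <<'E'
from h import *
import cv2
p,b=press(-10,-68)
p=slide(p,ex*17,step=4,v=50,b=b); up(p)
p,b=press(-4,-18)
p=slide(p,ex*9,step=3,v=50,b=b)
p=slide(p,ey*27+ex*1,step=4.5,v=50,b=b); up(p)
p=p+[0,0,180]; bot.movel(p-ex*75,v=300); bot.hold(.2)
im=bot.get_image("wrist"); w=im["pixels"][:,:,::-1]
cv2.imwrite("pics/m3.png",cv2.resize(w[:200,80:480],(800,400),interpolation=cv2.INTER_CUBIC)); np.save("im.npy",im,allow_pickle=True)
s=bot.state();print(s["tool_pos"],s["clock"])
E
```

```text
press 81.59999999999998 [-3.3  0.5 12.5] 23.6833
[620.2  18.   81.6] [621.1  17.9  83. ] [-1.6 -0.4 10.1] 23.9
[623.6  17.7  81.5] [624.7  17.6  83. ] [-0.8  0.2 11.4] 24.2
[627.   17.5  81.4] [628.   17.4  83. ] [-1.5  1.4 12.7] 24.4
[630.4  17.2  81.5] [630.8  17.1  82.9] [-3.7  0.5 13.2] 24.7
[633.8  17.   81.6] [634.1  16.9  83. ] [-3.7  0.1 12.2] 24.9
press 81.59999999999998 [-5.6  0.6 13.5] 28.05
[629.5  67.4  81.7] [629.9  67.6  83. ] [-4.2  0.6 11.4] 28.3
[632.5  67.2  81.7] [632.8  67.3  83. ] [-4.5  1.  12.1] 28.6
[635.5  67.   81.7] [635.7  67.1  83. ] [-4.3  0.5 12.1] 28.8
[635.9  70.8  81.7] [636.4  70.2  83. ] [-3.1 -0.3 11.3] 29.1
[636.3  74.7  81.6] [636.8  73.6  83. ] [-2.9 -1.5 12.2] 29.3
[636.7  78.5  81.7] [637.3  77.5  83. ] [-2.7 -1.3 10.6] 29.6
[637.2  82.3  81.5] [637.8  81.1  83. ] [-3.3 -2.  13. ] 29.8
[637.6  86.2  81.6] [638.3  85.2  83. ] [-3.2 -2.1 11.1] 30.1
[638.   90.   81.5] [638.8  88.8  83. ] [-2.4 -1.7 12.4] 30.3
[638.4  93.8  81.6] [639.6  92.7  83. ] [-0.2 -2.1 10.5] 30.6
[563.42498875  99.08069455 260.36684212] 31.8583
```

View pics/m3.png

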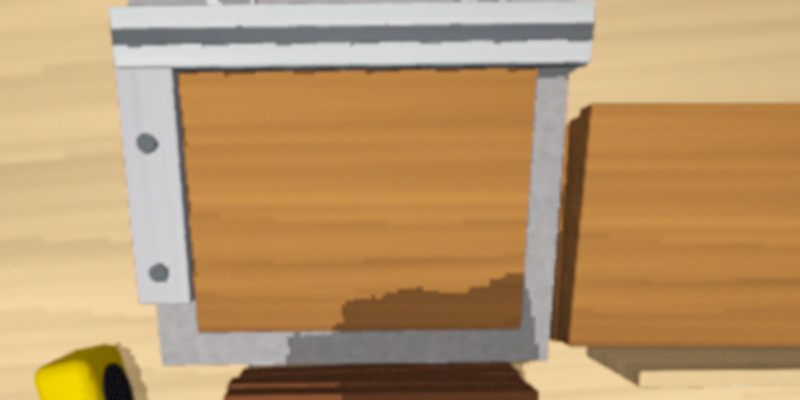

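The picture shows the front in the corner, corners (178,70), (539,68), (523,329), (199,331). The thin dark lines at fence and stop match the parallax expected if it is flush. One last firm nudge against both faces, then a check.

```bash
python3 - <<'E'
from h import *
import cv2
p,b=press(-5,-25,z0=84.5)
p=slide(p,ex*8,step=4,v=50,b=b,F=15)
p=slide(p,ey*10,step=5,v=50,b=b,F=15)
p=slide(p,ex*6,step=3,v=50,b=b,F=15); up(p)
p=p+[0,0,180]; bot.movel(p-ex*75,v=300); bot.hold(.2)
im=bot.get_image("wrist"); w=im["pixels"][:,:,::-1]
cv2.imwrite("pics/m4.png",cv2.resize(w[:190,110:380],(800,563),interpolation=cv2.INTER_CUBIC))
s=bot.state();print(s["tool_pos"],s["clock"])
E
```

```text
press 81.69999999999999 [-6.7  0.2 13. ] 34.35
[629.   60.4  81.5] [629.3  60.5  82.9] [-5.9  1.3 13.6] 34.6
[632.9  60.1  81.4] [633.4  60.3  83. ] [-5.9  0.8 14.3] 34.9
[633.3  65.1  81.3] [634.4  64.2  83. ] [-2.9 -1.9 11.5] 35.1
[633.7  70.1  80.9] [635.3  68.5  83. ] [-1.4 -3.4 13.1] 35.4
[636.7  69.9  80.7] [637.5  68.7  82.9] [-6.4 -1.8 18.3] 35.6
[639.7  69.7  81.1] [640.2  68.9  82.9] [-6.6 -2.2 16.8] 35.9
[564.64281783  74.96169807 259.87992377] 37.1583
```

View pics/m4.png

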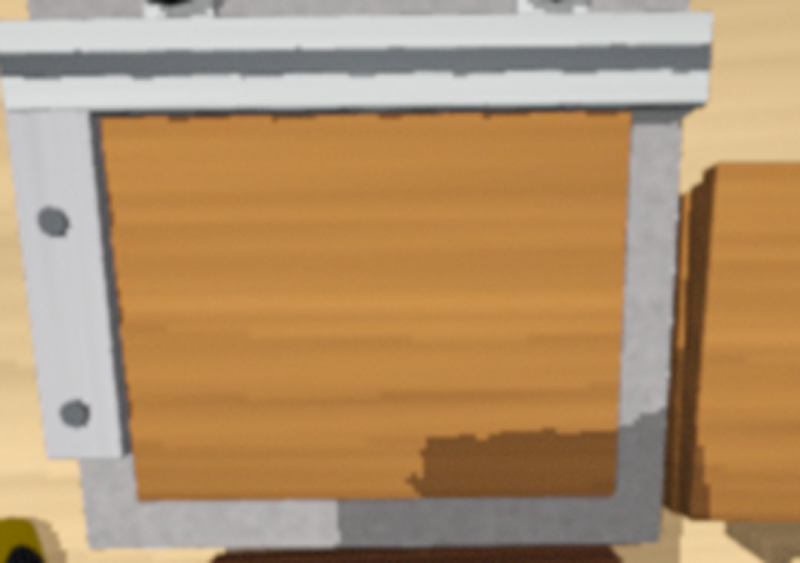

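The front lies parallel in the corner. Gaps of about 9 px at the fence row (107–117) and at the stop column (93–101) are what parallax gives when flush, and a steady 6 N reaction during the nudge confirms contact.

```bash
python3 -c "
from cell import bot
print(bot.close_job())"
```

```text
the job is handed in; nothing more can be done
None
```

I slid the top oak front onto the jig bed, pushed it flush against the fence and end stop, let go, and handed the job in at about 37 s. The last camera picture and the push forces agree that it is home; pressing stayed under about 20 N, but the verdict itself was not shown.

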